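# Hang the espresso cups, pull the rack's cover down with the hooked pole

## Robot

A 6-joint arm with a two-finger parallel gripper is mounted at the origin on the work surface; the furniture and walls round the work are solid. World frame = base frame: x ahead of the robot, y to its left, z up, the work surface at z = 0. Lengths are in m, angles in degrees, forces in N, time in s.
With the tool pointing down it reaches from about 0.325 to 0.9 m from the base axis. Payload 3.5 kg.
Tool frame: the origin (TCP) lies midway between the tips of the shut fingers; the grasp point (between the pads) lies ctrl.grip_point_offset behind it (ctrl.grip_point_offset is the distance from the TCP to the grasp point, in m); z points along the fingers, y is the line along which they close (so a half turn about z gives the same grasp; the last joint's range is limited). The gripper opens to 85 mm and grips with 20 to 120 N. Pads are 22 mm wide; open, the fingers measure 114 mm over their backs; the gripper's body (76 mm by 85 mm) begins 54 mm behind the grasp point. The pads swing forward as they close: fully open they stand 13 mm farther back than shut.
Start: joints at [67.758, 15.837, -1.513, 72.651, 0, 84.076], TCP at [0.176, 0.6, 0.231] pointing down, gripper open.
Joint ranges: [-178.77, 178.77], [-48.84, 107.48], [-61.69, 71.31], [-111.58, 123.2], [-90, 87.43], [-180, 180]. Speed limits (degrees/s): [147.25, 147.25, 180, 180, 180, 180].

## Interface

Orientations are given as [roll, pitch, yaw] about the fixed x, y, z axes, in that order (R = Rz(yaw) Ry(pitch) Rx(roll)).
In Python, from bench import ctrl, gripper_to, planner, imaging, order gives the robot as it stands. Calls block until the motion is done:
- ctrl.goto(position, orientation): joint-space move of the TCP to a pose.
- ctrl.move_linear(position, vel=0.15, rot=None, until_force=None): straight line of the TCP; rot=None keeps the orientation; vel is the mean speed in m/s. With until_force (N) it stops when the force on the tool has changed by that much, and returns True; else False.
- ctrl.movej(angles): joint-space move.
- gripper_to(opening, f_grip=None): finger opening in m; f_grip is the grip in N (None keeps the last); returns when the fingers have stopped.
- ctrl.pause(seconds).
- planner.solve_ik(position, orientation): joint angles nearest the present ones, or None.
- ctrl.observe(): the state.
- imaging.snapshot(name): name is "scene" or "top" or "wrist"; returns a dict with "image" (420x560x3 uint8, red, green, blue), "K" (3x3 intrinsics, pixels), "R" (3x3) and "t" (3): a world point X has camera coordinates R X + t. Camera axes: x right, y down, z forward; pixel columns grow to the right and rows downward; lengths in m; the calibration is good to about 2 mm. A picture is of the moment at which its call begins. There is no depth.
A pose or a line that the arm cannot do raises ctrl.PlanningError and nothing moves.
- order.hand_in(): hands the job in; it is judged then, once.
The state is a dict: "clock": time; "q": joint angles; "joint_velocities": joint speeds; "effort": joint torques, N m; "position": TCP position; "tcp_rot": TCP orientation; "wrist_force": force on the tool from outside, world axes, zero at the start; "torque": the same for the moment, N m; "opening": finger opening in m; "grasp_force": force on a finger pad.
Only numpy, scipy, OpenCV 4.12 (cv2) and the standard library are available. Lean on these libraries where they do the work, as an engineer would, in place of code of your own. Each camera call takes 0.05 s, during which the arm holds its last target. There are 200 camera calls.

## Task

Hang every espresso cup by its handle on a hook of the wooden cup rack, one cup to a hook. Then put the hook of the pole through the ring on the rack's raised cover flap and pull the flap fully down over the cups with it, without touching the flap with the robot itself. Unhook the pole and lay it flat on the worktop again, away from the rack; leave the salt shaker and the teaspoon alone.

Things in the scene. Friction and masses are not known exactly. Their poses are not given: they have to be found in the camera images.
- rack: free-standing open wooden cup rack, fixed, 340 mm wide. Origin on the worktop under the middle of its frame; x axis points from its front to its back, y along its width to the left seen from the front. Two posts (y = +-165 mm) with feet reaching 80 mm forward (-x) and 70 mm back, joined by a rail with its top at 180 mm, carry three steel hooks and the hinged flap.
- hook1 (a point): left hook, 6 mm wire, 160 mm up: this point is the middle of its level bearing rod, 32 mm long, 60 mm in front of the frame. An arm from the rail comes straight forward to the rod's left end (rack +y); its right end turns up 14 mm. A cup is threaded from the right, moving left, handle toward the frame, then lowered. Hooks are 120 mm apart. Axes as the rack's.
- hook2 (a point): middle hook, 6 mm wire, 160 mm up: this point is the middle of its level bearing rod, 32 mm long, 60 mm in front of the frame. An arm from the rail comes straight forward to the rod's left end (rack +y); its right end turns up 14 mm. A cup is threaded from the right, moving left, handle toward the frame, then lowered. Hooks are 120 mm apart. Axes as the rack's.
- hook3 (a point): right hook, 6 mm wire, 160 mm up: this point is the middle of its level bearing rod, 32 mm long, 60 mm in front of the frame. An arm from the rail comes straight forward to the rod's left end (rack +y); its right end turns up 14 mm. A cup is threaded from the right, moving left, handle toward the frame, then lowered. Hooks are 120 mm apart. Axes as the rack's.
- ring (a point): centre of the steel pull ring on the free edge of the flap (inner diameter 36 mm, wire 6 mm, fixed to the flap). The ring lies in the rack's x-z plane: its hole runs along the rack's y at every position of the flap. It is 122 mm from the hinge line, half-way along the flap. Axes are the flap's own: y is the hole's axis, z points from the hinge to the ring.
- hinge_mid (a point): middle of the flap's hinge line, 195 mm up, 122 mm from the ring; the hinge line runs along the rack's y. Axes as the rack's.
- flap (a joint): angle of the wooden cover flap (296 x 100 x 7 mm): 0 = standing straight up, negative = leaning back, grows as the ring is pulled forward (rack -x) and down; 1.35 = its stop, fully down, sloping slightly up to the front. The hinge is stiff (about 0.28 N m), so the flap stays where it is left; it takes 2 to 4 N at the ring.
- cup1_mid (a point): white enamelled-steel espresso cup, 58 mm across, 64 mm high, walls 3 mm, 0.1 to 0.2 kg; this point is on its axis, 32 mm above its foot. x of its axes points to the handle, z up out of the mouth. It may be gripped across its body from above, across the handle's direction.
- cup2_mid (a point): white enamelled-steel espresso cup, 58 mm across, 64 mm high, walls 3 mm, 0.1 to 0.2 kg; this point is on its axis, 32 mm above its foot. x of its axes points to the handle, z up out of the mouth. It may be gripped across its body from above, across the handle's direction.
- cup3_mid (a point): white enamelled-steel espresso cup, 58 mm across, 64 mm high, walls 3 mm, 0.1 to 0.2 kg; this point is on its axis, 32 mm above its foot. x of its axes points to the handle, z up out of the mouth. It may be gripped across its body from above, across the handle's direction.
- cup1_eye (a point): centre of the hole in that cup's handle, 40 mm from its axis, 34 mm above its foot. The hole is 22 mm wide (radially), 33 mm high and runs across (cup y); the handle is a 7 mm rod reaching 58 mm from the axis; the underside of its top is 16 mm above this point. Hung up, the cup swings to about 60 degrees mouth-down, this point then 10 to 25 mm from the hook's point. May be absent.
- cup2_eye (a point): centre of the hole in that cup's handle, 40 mm from its axis, 34 mm above its foot. The hole is 22 mm wide (radially), 33 mm high and runs across (cup y); the handle is a 7 mm rod reaching 58 mm from the axis; the underside of its top is 16 mm above this point. Hung up, the cup swings to about 60 degrees mouth-down, this point then 10 to 25 mm from the hook's point. May be absent.
- cup3_eye (a point): centre of the hole in that cup's handle, 40 mm from its axis, 34 mm above its foot. The hole is 22 mm wide (radially), 33 mm high and runs across (cup y); the handle is a 7 mm rod reaching 58 mm from the axis; the underside of its top is 16 mm above this point. Hung up, the cup swings to about 60 degrees mouth-down, this point then 10 to 25 mm from the hook's point. May be absent.
- cup1: that cup itself; origin at the middle of its foot, x to the handle, z up.
- cup2: that cup itself; origin at the middle of its foot, x to the handle, z up.
- cup3: that cup itself; origin at the middle of its foot, x to the handle, z up.
- pole_grip (a point): grip point of the hooked pole, at half its height. The pole lies flat: a wooden handle 130 mm long, 20 wide, 18 high, from 80 mm behind to 50 mm before this point, then a 7 mm steel rod on to the hook. x runs along the pole to the hook, y to the side the hook bends to, z up. 0.11 kg, balanced within 35 mm of this point.
- pole_hook (a point): middle of the pole's hook rod, 140 mm ahead (x) of the grip point and 17 mm to its left (y), at the same height. The rod of the hook is 7 mm thick, 34 mm long, runs along the pole's y; its end turns back 13 mm toward the handle. It goes into the ring sideways, moving toward the pole's +y. Axes as the grip point's.
- pole: the hooked pole; its origin is on the underside, 40 mm ahead of the grip point; axes as the grip point's.
- salt_shaker: glass salt shaker, 44 x 44 x 90 mm, a bystander; origin at its foot.
- teaspoon: steel teaspoon, 132 x 26 x 9 mm, a bystander lying in front of the rack; origin under its middle.
Not all that is in view belongs to the job. Of the things that look like the pole, the larger one is meant.

How it is judged (in metres and radians):
On the way, in this order (a step that is already met when the one before it is completed fails the run):
1. every cup hangs by its handle on a hook ((distance between cup1_eye and hook1 below 0.032 m or distance between cup1_eye and hook2 below 0.032 m or distance between cup1_eye and hook3 below 0.032 m) and (distance between cup2_eye and hook1 below 0.032 m or distance between cup2_eye and hook2 below 0.032 m or distance between cup2_eye and hook3 below 0.032 m) and (distance between cup3_eye and hook1 below 0.032 m or distance between cup3_eye and hook2 below 0.032 m or distance between cup3_eye and hook3 below 0.032 m) and distance between cup1_eye and cup2_eye above 0.06 m and distance between each of cup1_eye, cup2_eye and cup3_eye above 0.06 m and angular speed of each of cup1, cup2, cup3 below 2 rad/s), for 0.3 s.
2. the pole's hook is through the ring (distance between pole_hook and ring below 0.026 m and y of pole_hook in the frame of ring between -0.014 and 0.014 m and value of joint flap below 0.6 rad), for 0.1 s.
3. the flap is pulled fully down (value of joint flap above 1.25 rad), for 0.2 s.
At the end, for the whole second after the job is handed in: Every cup present hangs by its handle (hole centre within 32 mm of a hook's point), one to a hook, and swings no faster than 2 rad/s; the flap is within 0.1 rad of its stop; the pole lies flat on the worktop, right side up, at rest, not touching the rack, hook over 80 mm from the ring in plan (all of step 1 and value of joint flap above 1.25 rad and height (world z) of pole_grip below 0.03 m and height (world z) of pole_hook below 0.035 m and angle between pole's own z axis and vertical below 0.2 rad and linear speed of pole below 0.05 m/s and contact force between pole and rack below 0.2 N and horizontal distance between pole_hook and ring above 0.08 m).
It fails at once if the robot itself presses on the flap (contact force between any of the fingers, the arm and flap above 1.5 N).
It fails at once if the salt shaker or the teaspoon is moved by more than 40 mm or the shaker tipped over (distance of any of salt_shaker, teaspoon from where it was at the start of the episode above 0.04 m or angle between salt_shaker's own z axis and vertical above 0.6 rad).
Of cup1, cup2, cup3 only 2 to 3 are there at a start; the rules pass over those that are not, and their reading is None.
At some moment in a run one of cup1, cup2, cup3 may be knocked a few centimetres aside while the robot is not near it.
It also fails if it takes over 208 s, if anything falls off the work surface, if the arm or the gripper's body presses on something with over 40 N, if the wrist force passes 120 N, or if a joint passes its speed limit or range.

## Working session

There is one attempt and no reset: what is moved stays moved. The work goes in short steps, each a Python script; the robot and the scene stay as the last script left them, time stands still between calls to the robot, and variables do not carry over. Pictures are saved under pics/ and viewed, at most 14 in all, crops included, and the job is handed in when it is done.

```bash
ls; mkdir -p pics; python3 - <<'E'
from bench import ctrl, imaging
import cv2
for n in ["scene","top"]:
    s=imaging.snapshot(n); cv2.imwrite(f"pics/{n}0.png",s["image"][...,::-1]); print(n,s["K"].round(1).tolist(),s["R"].round(3).tolist(),s["t"].round(3).tolist())
print(ctrl.observe()); print(ctrl.grip_point_offset)
E
```

```text
pics
scene [[481.1, 0.0, 278.2], [0.0, 481.1, 211.9], [0.0, 0.0, 1.0]] [[-0.943, -0.332, 0.014], [-0.216, 0.579, -0.786], [0.253, -0.744, -0.618]] [0.489, 0.261, 1.297]
top [[440.5, 0.0, 283.3], [0.0, 440.5, 205.2], [0.0, 0.0, 1.0]] [[-0.356, -0.934, -0.01], [-0.841, 0.325, -0.433], [0.408, -0.146, -0.901]] [0.189, 0.516, 0.926]
{'clock': 0.1, 'q': array([ 6.77582499e+01,  1.58731538e+01, -1.59042986e+00,  7.26513129e+01,
        4.27048317e-04,  8.40742756e+01]), 'joint_velocities': array([-0.03607771, -0.01481998,  0.16680122, -0.02978677,  0.01805565,
       -0.05848029]), 'effort': array([ 1.25012157e-04, -4.46706891e+01,  2.96129769e+01,  8.46899551e-03,
       -1.67122162e-04, -2.69137779e-06]), 'position': array([0.17533425, 0.59915849, 0.23027595]), 'tcp_rot': array([-1.79885761e+02, -1.22865783e-02,  1.63683962e+02]), 'wrist_force': array([-0.04044361, -0.91768021,  0.70776407]), 'torque': array([-0.01963958,  0.03981902, -0.00586069]), 'grasp_force': 0.0, 'opening': 0.08543394892809317}
0.0187
```

View pics/scene0.png

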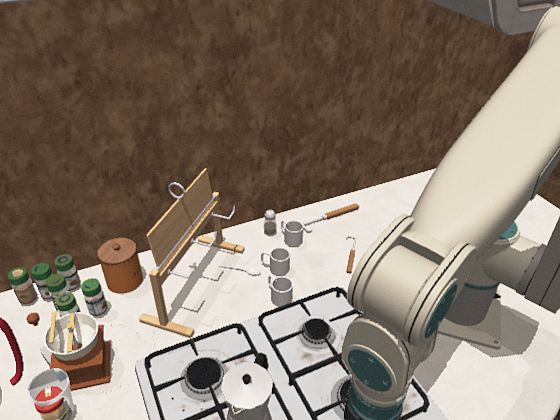

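View pics/top0.png

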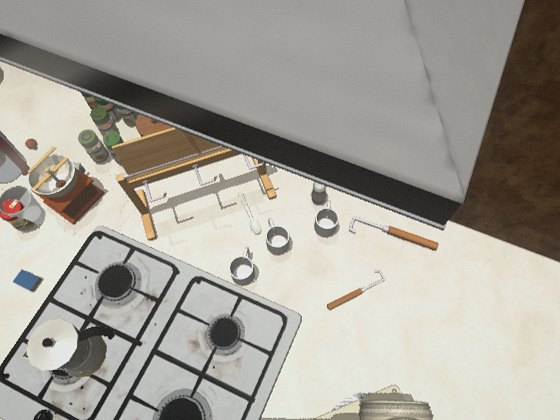

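```bash
cat > h.py <<'E'
import numpy as np, cv2, json
from bench import ctrl, gripper_to, planner, imaging, order
def snap(n): return imaging.snapshot(n)
def proj(s,X):
    c=np.asarray(X)@s["R"].T+s["t"]; p=c@s["K"].T; return p[...,:2]/p[...,2:]
def ray(s,uv):
    d=s["R"].T@np.linalg.solve(s["K"],[uv[0],uv[1],1.]); return -s["R"].T@s["t"], d
def onz(s,uv,z):
    o,d=ray(s,uv); return o+d*(z-o[2])/d[2]
def tri(s1,u1,s2,u2):
    o1,d1=ray(s1,u1);o2,d2=ray(s2,u2); a=np.linalg.lstsq(np.c_[d1,-d2],o2-o1,rcond=None)[0]
    p,q=o1+a[0]*d1,o2+a[1]*d2; return (p+q)/2, np.linalg.norm(p-q)
def crop(im,x0,y0,x1,y1,k,name): cv2.imwrite(f"pics/{name}.png",cv2.resize(im[y0:y1,x0:x1],None,fx=k,fy=k,interpolation=cv2.INTER_CUBIC)[...,::-1])
E
python3 - <<'E'
from h import *
for n in ["scene","top"]:
    s=snap(n); np.savez(f"{n}.npz",**s)
    if n=="scene": crop(s["image"],130,160,370,340,3.3,"sc")
    else: crop(s["image"],105,90,445,320,2.35,"tc")
E
```

```text
(no output)
```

View pics/sc.png

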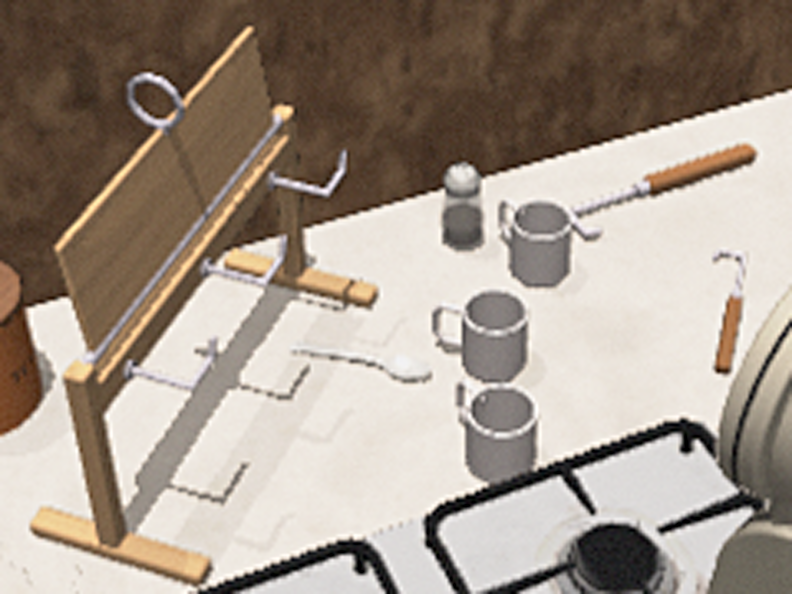

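View pics/tc.png

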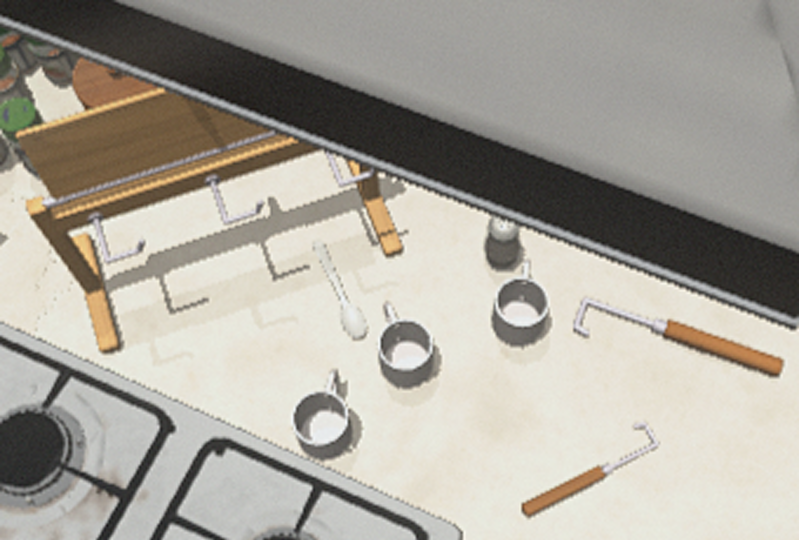

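```bash
cat > m.py <<'E'
from h import *
S=dict(np.load("scene.npz"));T=dict(np.load("top.npz"))
sc=lambda x,y:(130+x/3.3,160+y/3.3)
tc=lambda x,y:(105+x/2.35,90+y/2.35)
if __name__=="__main__":
    P=lambda n,a,b:print(n,*[np.round(v,4) for v in tri(S,sc(*a),T,tc(*b))])
    P("h1 corner",(193,386),(107,260));P("h1 right",(209,376),(140,252))
    P("h1 tip",(211,343),(141,240))
    P("h2 corner",(265,281),(225,221));P("h2 right",(277,270),(259,214))
    P("h3 corner",(327,190),(343,182))
    P("footL front",(205,580),(108,350));P("footR front",(370,303),(392,252))
    P("hinge L",(90,360),(46,205))
    P("flap L top",(57,247),(18,134))
    print("ring z?",onz(S,sc(155,100),0.315))
    P("pole hook corner",(575,212),(586,303)) if 0 else None
    for n,a in [("pole end",(781,367)),("ferrule",(662,326)),("pole corner",(586,303)),("tipcorner",(577,330))]: print(n,onz(T,tc(*a),0.009).round(4))
    for n,c,hd in [("A",(320,416),(334,374)),("B",(406,345),(388,306)),("C",(521,303),(526,264))]:
        c=onz(T,tc(*c),.064);h=onz(T,tc(*hd),.052);d=h-c
        print(n,c.round(4),np.linalg.norm(d[:2]).round(4),np.degrees(np.arctan2(d[1],d[0])).round(1))
    for n,c in [("A",(502,403)),("B",(494,313)),("C",(540,218))]: print("sc",n,onz(S,sc(*c),.064).round(4))
    P("A handle",(462,386),(334,372));P("B handle",(437,312),(388,306));P("C handle",(505,204),(526,263))
    print("spoon",onz(T,tc(320,245),.005),onz(T,tc(352,330),.005),"salt",onz(T,tc(500,260),0))
    P("salt top",(463,170),(505,225))
    print("hood edge pts z=.5/.7",onz(T,(283,172),.5),onz(T,(283,172),.7),onz(T,(445,226),.5),onz(T,(445,226),.7))
E
python3 m.py
```

```text
h1 corner [0.6521 0.2773 0.158 ] 0.0002
h1 right [0.6582 0.2472 0.1389] 0.0032
h1 tip [0.6561 0.24   0.1663] 0.0005
h2 corner [0.6515 0.1577 0.1596] 0.0008
h2 right [0.6586 0.1235 0.1401] 0.0014
h3 corner [0.6535 0.0338 0.1569] 0.0015
footL front [ 6.351e-01  3.255e-01 -1.000e-04] 0.0015
footR front [ 0.638  -0.0078 -0.0035] 0.0003
hinge L [0.7094 0.3126 0.1969] 0.0025
flap L top [0.7264 0.3026 0.2896] 0.0015
ring z? [0.72869544 0.15768112 0.315     ]
pole end [ 0.3517 -0.3482  0.009 ]
ferrule [ 0.4403 -0.2507  0.009 ]
pole corner [ 0.4953 -0.1847  0.009 ]
tipcorner [ 0.4694 -0.162   0.009 ]
A [0.4591 0.1324 0.064 ] 0.0501 -33.9
B [0.4995 0.0254 0.064 ] 0.0531 0.9
C [ 0.5003 -0.104   0.064 ] 0.0521 -30.3
sc A [0.4625 0.1303 0.064 ]
sc B [0.5033 0.0332 0.064 ]
sc C [ 0.5055 -0.1014  0.064 ]
A handle [0.5066 0.1034 0.0417] 0.0
B handle [0.5585 0.0247 0.0393] 0.001
C handle [ 0.55   -0.133   0.0436] 0.0001
spoon [0.67218214 0.067194   0.005     ] [0.55970036 0.06762434 0.005     ] salt [ 0.58243384 -0.11876668  0.        ]
salt top [ 0.5857 -0.1197  0.083 ] 0.0048
hood edge pts z=.5/.7 [0.42730162 0.03431532 0.5       ] [0.31875426 0.07335784 0.7       ] [ 0.26719093 -0.14275605  0.5       ] [ 0.21586228 -0.04043359  0.7       ]
```

```bash
python3 - <<'E'
from m import *
print("hood corner",tri(S,(497,28),T,(445,226)),tri(S,(497,28),T,(463,190)))
print(ray(S,(0,0))[0],ray(T,(0,0))[0])
# hover above cup A at grasp yaw
print(planner.solve_ik([.46,.131,.30],[180,0,149]))
ctrl.goto([.46,.131,.26],[180,0,149])
s=snap("wrist");np.savez("w1.npz",**s);cv2.imwrite("pics/w1.png",s["image"][...,::-1])
o=ctrl.observe();print(o["clock"],o["q"].round(1),o["position"],-s["R"].T@s["t"],proj(s,[.46,.131,.064]))
E
```

```text
hood corner (array([ 1.54196734e-01, -3.32461914e-04,  7.46305434e-01]), np.float64(0.09818097870050119)) (array([ 0.16190899, -0.0162466 ,  0.75156593]), np.float64(0.12181422514113076))
[0.18934424 0.97682853 1.00011504] [0.12356192 0.143565   1.05964459]
[  8.14576609  -0.94142611 -12.54138081  78.4000453    0.
  39.14576609]
2.2333 [  8.2  -0.  -16.4  73.6   0.   39.2] [0.45996322 0.13174376 0.25998793] [0.38769919 0.17477147 0.4021043 ] [283.76095223 178.15782939]
```

View pics/w1.png

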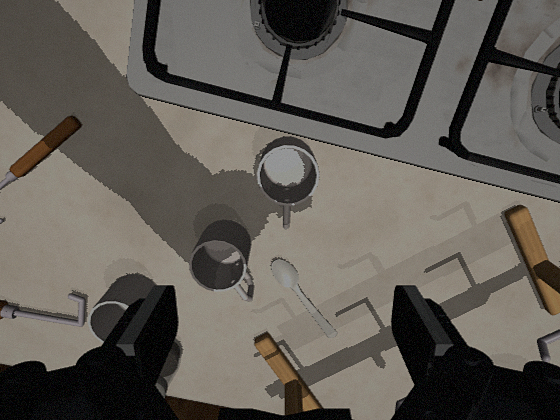

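```bash
cat >> h.py <<'E'
HY=[None,.2605,.1405,.0205]; HX=.6525; ZG=.026
def grasp(c,a):
    """cup centre c, handle azimuth a (deg): pick up"""
    r=[180,0,180+a]
    gripper_to(.085); ctrl.goto([c[0],c[1],.14],r); ctrl.move_linear([c[0],c[1],ZG],vel=.12)
    gripper_to(.04,f_grip=40); ctrl.move_linear([c[0],c[1],.18],vel=.15)
    o=ctrl.observe(); print("grasped",o["opening"],o["grasp_force"],o["clock"])
def hang(i,dx=0,dz=0):
    x=HX-.040+dx; y=HY[i]; z=ZG+.133+dz
    ctrl.goto([x-.13,y-.038,z+.02],[180,0,180]); ctrl.move_linear([x-.05,y-.038,z],vel=.15); ctrl.move_linear([x,y-.038,z],vel=.1)
def thread(i,dx=0,dz=0):
    x=HX-.040+dx; y=HY[i]; z=ZG+.133+dz
    print("hit",ctrl.move_linear([x,y,z],vel=.06,until_force=6), ctrl.observe()["position"])
E
python3 - <<'E'
from h import *
s=dict(np.load("w1.npz"))
c=onz(s,(287.5,171),.064);h=onz(s,(286,227),.05);d=h-c
print(c,d,np.degrees(np.arctan2(d[1],d[0])))
c=.6*c+.4*np.array([.461,.131,.064])
grasp(c[:2],-31.5)
hang(1)
s=snap("wrist");t=snap("scene");np.savez("w2.npz",**s)
im=np.hstack([s["image"][200:,100:460],cv2.resize(t["image"][150:330,130:340],None,fx=2,fy=2)[:220]]) if 0 else None
a=cv2.resize(s["image"][150:,100:460],(400,300)); b=cv2.resize(t["image"][150:300,130:330],(400,300),interpolation=cv2.INTER_CUBIC)
cv2.imwrite("pics/h1.png",np.hstack([a,b])[...,::-1])
E
```

```text
[0.4560019 0.1373741 0.064    ] [ 0.05111512 -0.03203531 -0.014     ] -32.076548876391506
grasped 0.05710142803917827 42.91770910145715 5.65
```

View pics/h1.png

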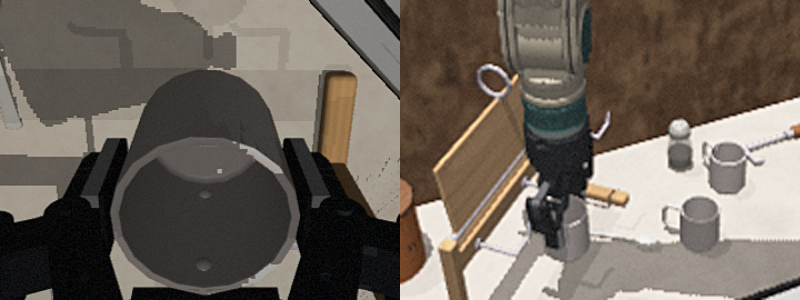

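```bash
python3 - <<'E'
from h import *
s=dict(np.load("w2.npz"))
o=ctrl.observe()["position"];c=onz(s,(287.3,341.5),.197);print(c-o,o,o-[HX-.04,HY[1],0])
g=s["image"].mean(2)
# rim near/far edges along the column
print(onz(s,(287,277),.197)-o, onz(s,(287,405),.197)-o)
E
```

```text
[-0.00251941  0.00110541  0.03812092] [0.6115087  0.2225227  0.15887908] [-0.0009913  -0.0379773   0.15887908]
[-0.02644309  0.00094019  0.03812092] [0.02434028 0.00108084 0.03812092]
```

```bash
python3 - <<'E'
from h import *
hang_dx=.003
p=ctrl.observe()["position"]
ctrl.move_linear([HX-.037,HY[1]-.038,ZG+.133],vel=.05)
f0=ctrl.observe()["wrist_force"]
thread(1,dx=.003)
print("f",ctrl.observe()["wrist_force"]-f0)
p=ctrl.observe()["position"]
print("low",ctrl.move_linear([p[0],p[1],p[2]-.028],vel=.03,until_force=2.5),ctrl.observe()["position"],ctrl.observe()["wrist_force"]-f0,ctrl.observe()["clock"])
b=snap("scene");cv2.imwrite("pics/h2.png",cv2.resize(b["image"][190:290,150:300],(750,500),interpolation=cv2.INTER_CUBIC)[...,::-1])
E
```

```text
hit False [0.6154095  0.26054329 0.15892027]
f [-0.32380858 -0.67828178 -0.43879872]
low True [0.6153102  0.26031769 0.1380017 ] [-1.20760617 -1.45651051  4.36378832] 9.275
```

```bash
python3 - <<'E'
from h import *
gripper_to(.060); ctrl.pause(.4); gripper_to(.075); ctrl.pause(.6)
p=ctrl.observe()["position"]
ctrl.move_linear([p[0],p[1],.26],vel=.15)
# hover over B
ctrl.goto([.44,.03,.26],[180,0,180])
b=snap("scene");w=snap("wrist");np.savez("w3.npz",**w)
x=cv2.resize(b["image"][150:300,130:330],(400,300),interpolation=cv2.INTER_CUBIC)
y=cv2.resize(w["image"],(400,300))
cv2.imwrite("pics/h2.png",np.hstack([x,y])[...,::-1]);print(ctrl.observe()["clock"])
E
```

```text
13.025
```

View pics/h2.png

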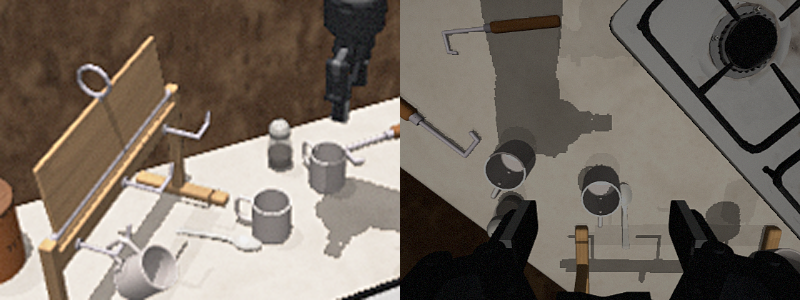

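```bash
python3 - <<'E'
from h import *
s=dict(np.load("w3.npz")); crop(s["image"],100,180,340,350,3.3,"w3c")
E
```

```text
(no output)
```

View pics/w3c.png

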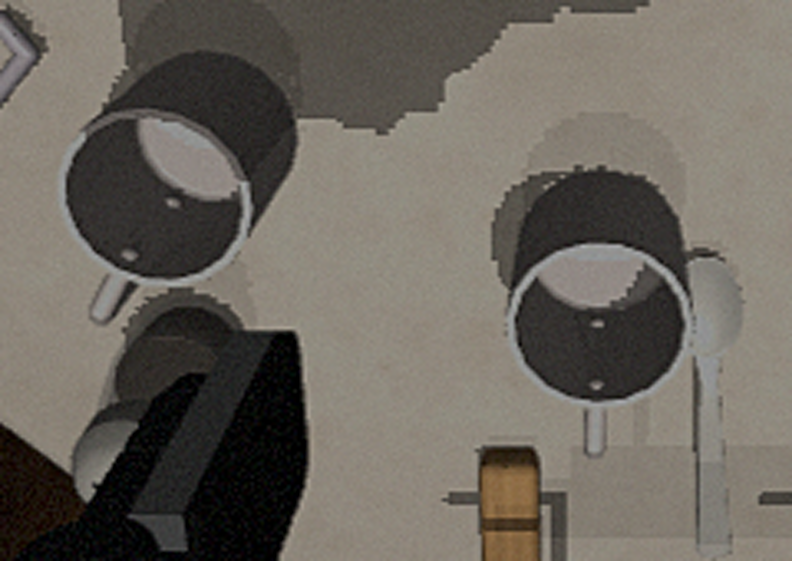

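```bash
python3 - <<'E'
from h import *
s=dict(np.load("w3.npz"));q=lambda x,y:(100+x/3.3,180+y/3.3)
for n,c,h in [("B",(601,324),(595,452)),("C",(157,196),(103,316))]:
    c=onz(s,q(*c),.064);h=onz(s,q(*h),.05);d=h-c;print(n,c,np.linalg.norm(d[:2]),np.degrees(np.arctan2(d[1],d[0])))
    if n=="B": cb,ab=c,np.degrees(np.arctan2(d[1],d[0]))
grasp(cb[:2],ab)
hang(2)
w=snap("wrist");np.savez("w4.npz",**w)
b=snap("scene")
x=cv2.resize(b["image"][150:300,130:330],(400,300),interpolation=cv2.INTER_CUBIC)
y=cv2.resize(w["image"][150:,100:460],(400,300))
cv2.imwrite("pics/h3.png",np.hstack([x,y])[...,::-1]);print(ctrl.observe()["position"])
E
```

```text
B [0.54536678 0.02860968 0.064     ] 0.055507278640559495 -2.161035609514395
C [ 0.50303857 -0.10200229  0.064     ] 0.054772451401715265 -30.04683183795392
grasped 0.057328748060473486 42.94442339160014 16.625
[0.6114902  0.10252651 0.15887595]
```

View pics/h3.png

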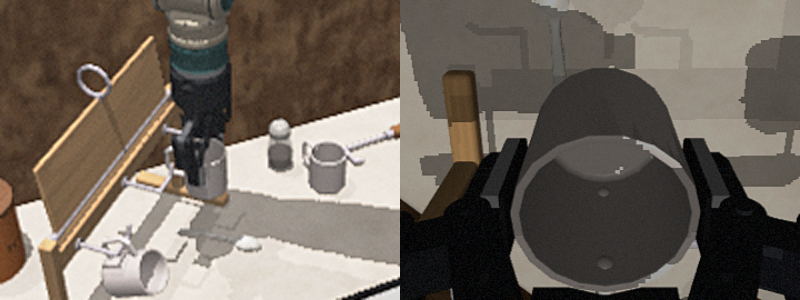

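```bash
cat >> h.py <<'E'
def finish(i,dx):
    ctrl.move_linear([HX-.04+dx,HY[i]-.038,ZG+.133],vel=.05)
    thread(i,dx); p=ctrl.observe()["position"]
    print("low",ctrl.move_linear([p[0],p[1],p[2]-.028],vel=.03,until_force=2.5),ctrl.observe()["position"])
def release():
    gripper_to(.060); ctrl.pause(.4); gripper_to(.075); ctrl.pause(.6)
    p=ctrl.observe()["position"]; ctrl.move_linear([p[0],p[1],.26],vel=.15)
E
python3 - <<'E'
from h import *
finish(2,.003)
release()
# check C with wrist from above
ctrl.goto([.503,-.102,.26],[180,0,150])
w=snap("wrist");np.savez("w5.npz",**w);b=snap("scene");np.savez("s5.npz",**b)
x=cv2.resize(b["image"][150:300,130:330],(400,300),interpolation=cv2.INTER_CUBIC)
y=cv2.resize(w["image"][100:310,140:420],(400,300))
cv2.imwrite("pics/h4.png",np.hstack([x,y])[...,::-1]);print(ctrl.observe()["clock"],proj(w,[.503,-.102,.064]))
E
```

```text
hit False [0.6154525  0.14053455 0.15895501]
low True [0.61527512 0.14044587 0.13826962]
23.8833 [283.57071264 177.69169077]
```

View pics/h4.png

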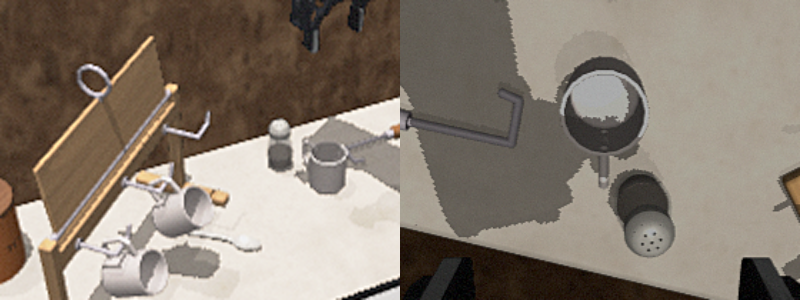

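```bash
python3 - <<'E'
from h import *
grasp([.503,-.102],-30)
hang(3); finish(3,.003); release()
ctrl.goto([.43,-.27,.28],[180,0,-132])
w=snap("wrist");np.savez("w6.npz",**w);b=snap("scene");np.savez("s6.npz",**b);t=snap("top");np.savez("t6.npz",**t)
x=cv2.resize(b["image"][150:300,130:330],(400,300),interpolation=cv2.INTER_CUBIC)
y=cv2.resize(w["image"],(400,300))
cv2.imwrite("pics/h5.png",np.hstack([x,y])[...,::-1]);print(ctrl.observe()["clock"])
o,d=ray(b,(177,190.4))
for Y in (.152,.157,.162):
    P=o+d*(Y-o[1])/d[1]; v=P-[.713,Y,.195]; print(P,np.linalg.norm(v),np.arctan2(-v[0],v[2]))
E
```

```text
grasped 0.057728840486800125 42.96873244747985 27.35
hit False [0.61552086 0.02057846 0.15899174]
low True [0.61531766 0.02048895 0.13831315]
34.7917
[0.73238904 0.152      0.30996855] 0.1165920363961197 -0.16707433804181138
[0.72909717 0.157      0.31415213] 0.12023455696017052 -0.13428464242908408
[0.72580531 0.162      0.3183357 ] 0.12399867652351831 -0.10345416853782059
```

View pics/h5.png

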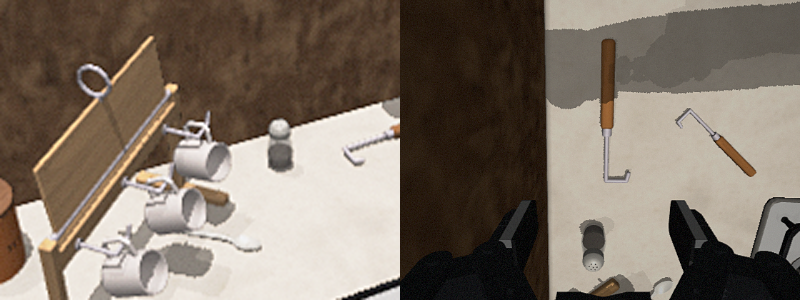

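```bash
python3 - <<'E'
from h import *
s=dict(np.load("w6.npz"));im=s["image"]
hsv=cv2.cvtColor(im,cv2.COLOR_RGB2HSV);m=((hsv[...,0]<18)&(hsv[...,1]>120)&(hsv[...,2]>60)).astype(np.uint8)
m[:,:210]=0
n,l,st,ce=cv2.connectedComponentsWithStats(m)
for k in range(1,n):
    if st[k,4]>150: print(st[k],ce[k])
k=max((k for k in range(1,n) if st[k,1]<200),key=lambda k:st[k,4])
pts=np.argwhere(l==k)[:,::-1]
(c,wh,a)=cv2.minAreaRect(pts.astype(np.float32));B=cv2.boxPoints((c,wh,a));print(c,wh,a)
W=np.array([onz(s,p,.013)[:2] for p in B]);C=W.mean(0)
e=W[1]-W[0];f=W[2]-W[1];L=e if np.linalg.norm(e)>np.linalg.norm(f) else f
L=L*np.sign(L[1]);yaw=np.degrees(np.arctan2(L[1],L[0]));u=L/np.linalg.norm(L)
print("len",np.linalg.norm(e),np.linalg.norm(f),"C",C,"yaw",yaw,"grip",C+.015*u)
for p in [(606,181),(629,178)]: print("hook",onz(s,((p[0]-400)*1.4,p[1]*1.4),.009))
print("wall",onz(s,(203,120),0),onz(s,(203,250),0))
print("ik",planner.solve_ik([*(C+.015*u),.02],[180,0,yaw-180]))
E
```

```text
[ 281   55   20  125 2094] [290.36580707 116.65616046]
[442 191  56  57 832] [469.89903846 219.02644231]
[267 390  40  25 371] [290.20754717 404.64690027]
(290.5262451171875, 117.01080322265625) (18.27267074584961, 124.12995147705078) 0.6030911803245544
len 0.1276638644742017 0.0182850760106924 C [ 0.3949623  -0.29768312] yaw 47.25296966437741 grip [ 0.40514374 -0.28666775]
hook [ 0.50087812 -0.18239771  0.009     ]
hook [ 0.46860126 -0.16074901  0.009     ]
wall [ 0.46625382 -0.36050533  0.        ] [ 0.57812717 -0.25239956  0.        ]
ik [-42.74938421  15.21889611 -31.23025865  43.55084524   0.
 -90.00235387]
```

```bash
python3 - <<'E'
from h import *
g=[.4053,-.2868]; r=[180,0,47.4-180]
gripper_to(.05); ctrl.goto([*g,.08],r); print(ctrl.move_linear([*g,.002],vel=.08,until_force=5),ctrl.observe()["position"])
gripper_to(.01,f_grip=120); o=ctrl.observe(); print(o["opening"],o["grasp_force"],o["clock"])
ctrl.move_linear([*g,.16],vel=.12); print(ctrl.observe()["opening"])
ctrl.goto([.42,-.02,.30],[180,0,180])
R=np.array([.727,.1575,.316])
T=R+[.006,-.045,-.007]-[.14,.017,0]
ctrl.goto([T[0]-.08,T[1],T[2]],[180,0,180]); ctrl.move_linear(T,vel=.1)
s=snap("scene");np.savez("s7.npz",**s);crop(s["image"],120,160,280,280,5,"h7")
print(ctrl.observe()["clock"],T,ctrl.observe()["position"],"ring",proj(s,R),"hook",proj(s,R+[.006,-.045,0]),"tip",proj(s,R+[.006,-.028,0]),"corner",proj(s,R+[.006,-.062,0]))
E
```

```text
False [ 0.40575357 -0.28722092  0.00247384]
0.01677082065652407 118.47709894180298 37.5083
0.01700311776066129
41.8583 [0.593  0.0955 0.309 ] [0.59241629 0.09547416 0.30909439] ring [177.57958027 190.07035718] hook [184.22599215 179.77073261] tip [180.94412541 183.40611711] corner [187.43957466 176.2109878 ]
```

View pics/h7.png

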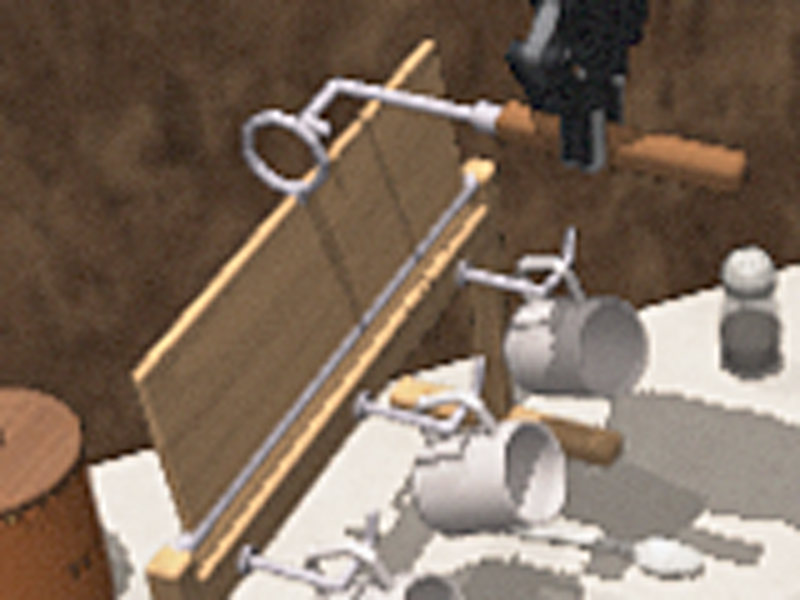

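```bash
python3 - <<'E'
from h import *
p=np.array([.593,.0955,.309]);f0=ctrl.observe()["wrist_force"]
print(ctrl.move_linear(p+[0,.045,0],vel=.05,until_force=3),ctrl.observe()["position"],ctrl.observe()["wrist_force"]-f0)
s=snap("scene");np.savez("s8.npz",**s);crop(s["image"],140,160,240,235,8,"h8")
ctrl.pause(.2)
E
```

```text
False [0.59299553 0.14032785 0.30897354] [-0.70030906 -0.55819772 -0.80182024]
```

View pics/h8.png

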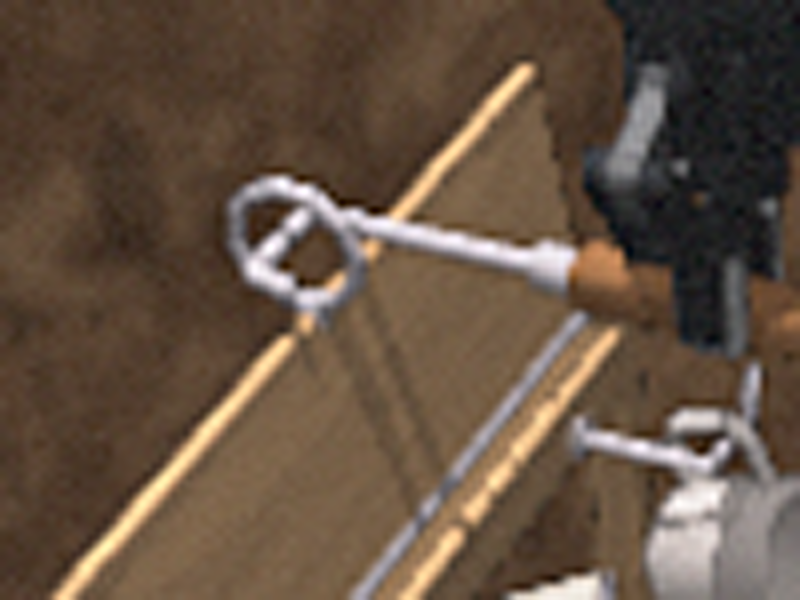

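```bash
python3 - <<'E'
from h import *
H=np.array([.713,.1575,.195]);off=np.array([-.14,-.017,-.007])
def hook(th,lead=.0145):
    return H+.122*np.array([-np.sin(th),0,np.cos(th)])+lead*np.array([-np.cos(th),0,-np.sin(th)])
f0=ctrl.observe()["wrist_force"]
for th in np.r_[-.11,np.arange(0,1.36,.12),1.36]:
    h=ctrl.move_linear(hook(th)+off,vel=.07,until_force=25); o=ctrl.observe()
    print(round(th,2),h,(o["wrist_force"]-f0).round(1))
    if h: break
s=snap("scene");np.savez("s9.npz",**s);crop(s["image"],120,150,320,300,4,"h9");print(o["clock"],o["position"]-off)
E
```

```text
-0.11 False [-0.3 -0.3  0.4]
0.0 False [-0.2 -0.2  0.1]
0.12 False [-0.7 -0.3 -0.3]
0.24 False [-0.1 -0.9  0.2]
0.36 False [ 0.4  0.5 -0.4]
0.48 False [ 0.   0.6 -0.4]
0.6 False [0.5 0.1 0.3]
0.72 False [ 0.2 -0.6 -0.4]
0.84 False [-0.1  0.  -0. ]
0.96 False [-0.1  1.   0. ]
1.08 False [0.4 0.9 0.5]
1.2 False [0.9 0.8 1. ]
1.32 False [-0.3  0.2 -0.7]
1.36 False [0.9 0.3 2.6]
48.1417 [0.5911688  0.15758995 0.20667835]
```

View pics/h9.png

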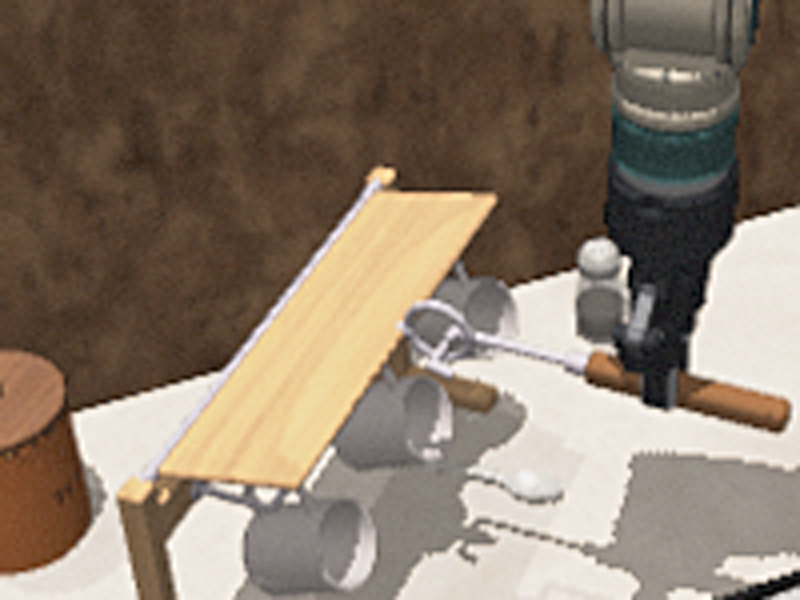

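```bash
python3 - <<'E'
from h import *
f0=ctrl.observe()["wrist_force"];p=ctrl.observe()["position"]
print(ctrl.move_linear(p-[0,0,.03],vel=.03,until_force=7),(ctrl.observe()["position"]-p).round(4),(ctrl.observe()["wrist_force"]-f0).round(1))
ctrl.pause(.4)
s=snap("scene");np.savez("s10.npz",**s)
H=np.array([.713,.1575,.195])
# flap front-left corner position prediction for several angles
for th in (1.15,1.25,1.3,1.35,1.4):
    d=np.array([-np.sin(th),0,np.cos(th)]); print(th,proj(s,H+.122*d).round(1),proj(s,H+.1*d+[0,.148,0]).round(1),proj(s,H+.1*d+[0,-.148,0]).round(1))
hsv=cv2.cvtColor(s["image"],cv2.COLOR_RGB2HSV);m=((hsv[...,0]>8)&(hsv[...,0]<25)&(hsv[...,1]>60)&(hsv[...,2]>150)).astype(np.uint8)
m[:190,:]=0 
n,l,st,ce=cv2.connectedComponentsWithStats(m);k=1+st[1:,4].argmax();c=cv2.findContours((l==k).astype(np.uint8),0,2)[0][0]
print(cv2.approxPolyDP(c,4,True)[:,0].tolist())
E
```

```text
True [ 0.0002  0.0001 -0.0049] [-3.8 -0.2  6.5]
1.15 [226.4 224.1] [191.2 264.6] [242.3 192.3]
1.25 [228.2 228.1] [193.1 268. ] [243.7 195.4]
1.3 [229. 230.] [193.8 269.6] [244.2 196.9]
1.35 [229.7 232. ] [194.5 271.3] [244.7 198.4]
1.4 [230.2 233.9] [195.1 272.9] [245.1 200. ]
[[243, 198], [213, 198], [160, 268], [193, 272]]
```

```bash
python3 - <<'E'
from h import *
p=ctrl.observe()["position"]
ctrl.move_linear(p+[.009,0,.0165],vel=.03)
f0=ctrl.observe()["wrist_force"];q=ctrl.observe()["position"]
print(ctrl.move_linear(q+[0,-.05,0],vel=.05,until_force=4),(ctrl.observe()["position"]-q).round(4),(ctrl.observe()["wrist_force"]-f0).round(1))
s=snap("scene");np.savez("s11.npz",**s);crop(s["image"],120,150,320,300,4,"h11")
hsv=cv2.cvtColor(s["image"],cv2.COLOR_RGB2HSV);m=((hsv[...,0]>8)&(hsv[...,0]<25)&(hsv[...,1]>60)&(hsv[...,2]>150)).astype(np.uint8)
m[:190,:]=0 
n,l,st,ce=cv2.connectedComponentsWithStats(m);k=1+st[1:,4].argmax();c=cv2.findContours((l==k).astype(np.uint8),0,2)[0][0]
print(cv2.approxPolyDP(c,4,True)[:,0].tolist())
E
```

```text
False [-0.     -0.0498 -0.    ] [-0.1  0.8  0.5]
[[243, 198], [217, 198], [218, 192], [213, 192], [216, 196], [160, 268], [193, 272]]
```

```bash
python3 - <<'E'
from h import *
p=ctrl.observe()["position"]
ctrl.move_linear(p+[-.06,-.02,.04],vel=.12)
ctrl.goto([.42,-.1,.25],[180,0,180])
g=[.4053,-.2868];r=[180,0,47.4-180]
ctrl.goto([*g,.12],r)
ctrl.move_linear([*g,.03],vel=.1)
print(ctrl.move_linear([*g,.003],vel=.03,until_force=4),ctrl.observe()["position"])
gripper_to(.05); ctrl.pause(.3); ctrl.move_linear([*g,.15],vel=.15)
ctrl.goto([.43,-.27,.28],r)
ctrl.pause(.5)
w=snap("wrist");s=snap("scene");np.savez("s12.npz",**s)
im=w["image"];hsv=cv2.cvtColor(im,cv2.COLOR_RGB2HSV);m=((hsv[...,0]<18)&(hsv[...,1]>120)&(hsv[...,2]>60)).astype(np.uint8);m[:,:210]=0
n,l,st,ce=cv2.connectedComponentsWithStats(m)
print([(st[k].tolist(),ce[k].round(1).tolist()) for k in range(1,n) if st[k,4]>150])
# compare region of cups & rack with the picture before pulling away
a=np.load("s11.npz")["image"][180:310,150:230].astype(int);b=s["image"][180:310,150:230].astype(int)
print("changed px in cup area",(abs(a-b).max(2)>60).sum(),ctrl.observe()["clock"],ctrl.observe()["opening"])
i6=np.load("s6.npz")["image"].astype(int);d=(abs(i6-s["image"]).max(2)>60).astype(np.uint8);d=cv2.morphologyEx(d,cv2.MORPH_OPEN,np.ones((3,3)))
n,l,st,ce=cv2.connectedComponentsWithStats(d);print(st[1:].tolist())
E
```

```text
True [ 0.40486826 -0.28640637  0.00300987]
[([282, 55, 19, 126, 2184], [291.0, 117.0]), ([442, 190, 58, 56, 848], [470.7, 217.7]), ([270, 390, 39, 25, 377], [292.5, 404.7])]
changed px in cup area 0 58.6083 0.05000705478946755
[[177, 183, 3, 3, 9], [184, 190, 3, 3, 9], [177, 196, 3, 4, 12], [152, 198, 91, 73, 2115], [227, 219, 9, 7, 34], [245, 223, 3, 6, 18], [222, 227, 11, 7, 65], [237, 231, 7, 9, 38], [204, 245, 18, 15, 158], [246, 251, 5, 8, 28], [230, 262, 10, 6, 47], [192, 266, 4, 6, 19], [203, 267, 33, 8, 159], [181, 275, 20, 16, 190], [184, 278, 6, 5, 24], [239, 283, 3, 3, 9], [205, 287, 20, 17, 182], [204, 289, 4, 5, 16], [183, 299, 10, 9, 64], [178, 308, 10, 7, 50]]
```

```bash
python3 -c "
from bench import order
print(order.hand_in())"
```

```text
the job is handed in; nothing more can be done
None
```

I hung all three cups, one to a hook, pulled the flap down to its stop with the pole, and laid the pole back at its original spot. I handed the job in at about 59 s, but the hand-in call returned no verdict, so the result is from my own camera checks.

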